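# Move the climbing gear round the wash pan, drip rack and storage tray

### The arm

A 7-joint arm with a two-finger parallel gripper is mounted at the origin on the work surface. World frame = base frame: x ahead of the robot, y to its left, z up, the work surface at z = 0. Lengths are in m, angles in rad, forces in N, time in s.
With the tool pointing down it reaches from about 0.375 to 0.925 m from the base axis. Payload 3.1 kg.
Tool frame: the origin (TCP) lies at the very end of the fingers, on their centre line; the grasp point (between the pads) lies 19 mm behind it; z points along the fingers, y is the direction in which the jaws open and shut (so a half turn about z gives the same grasp; the last joint's range is limited). The gripper opens to 85 mm and grips with 20 to 120 N. Pads are 22 mm wide; open, the fingers measure 114 mm over their backs; the gripper's body (76 mm by 85 mm) begins 54 mm behind the grasp point. The pads swing forward as they close: fully open they stand 13 mm farther back than shut.
Start: joints at [1.019, 0.383, 0.044, 1.598, -0.018, 1.161, -0.05], TCP at [0.285, -0.584, 0.231] pointing down, gripper open.
Joint ranges: [-2.61, 2.61], [-0.41, 2.15], [-1.48, 1.57], [0, 2.5], [-1.57, 4.71], [0.05, 1.97], [-2.85, 2.85]. Speed limits (rad/s): [2.79, 2.79, 3.14, 3.14, 3.14, 3.14, 3.14].

### API

Orientations are given as a unit quaternion [w, x, y, z].
In Python, from plant import monitor, optics, env, masks_of gives the robot as it stands.
- The arm moves only by the tool move_arm, never from a script. Its argument "increments" is a list of rows, each a list of 7 numbers: the shift along the tool's x, y, z in m, then the turn, a rotation vector about the tool's x, y, z in degrees, then the opening, from 0 (shut) to 1 (fully open). In form: [[dx, dy, dz, rx, ry, rz, hand], ...]. A call has 1 to 10 rows; each row is the pose to reach, as a shift and turn from the pose measured when the call began, along the tool's axes at that moment; what a row does not reach only later rows make up. A row lasts 1/8 s, in which the tool goes at most 62.5 mm and 10.7 degrees, less where a joint would pass 70% of its speed; a pose out of reach is approached as far as the arm can. A call with a gripper value outside its range is refused whole. The fingers move at their own pace and stop on an object; "newtons" is the grip in N (left out, the last holds). Time passes only in rows, so rows that repeat a pose let the fingers close. It gives the time, the measured TCP pose, the force and the opening at its end, in the units of the state.
- monitor.observe(): the state, without advancing time (a new reading comes with each control period).
- optics.grab_frame(name): name is "side" or "top"; returns a dict with "img" (480x640x3 uint8, red, green, blue), "fov_y" (degrees; the focal length in pixels is half the picture's height over the tangent of half this angle, whatever the lens; pixels are square), "cx", "cy" (the principal point, pixels), "eye" and "orientation" of the camera in the world. Camera axes: x right, y up, looking along -z (the intrinsics and any distortion apply to the point x, -y, -z); pixel columns grow to the right and rows downward; lengths in m; the calibration is good to about 2 mm. A picture is of the moment at which its call begins. There is no depth.
- env.sign_off(): hands the job in, once; it reports no verdict.
Trained networks look in the newest picture that a camera, given by its name, has taken for a name from the list of things; names that differ only in an ending like _2 or _b are one class to them, and where a whole thing is asked for, a point or a joint stands for the part that bears it (a point fixed in the world has none). Each returns a list of dicts, best first, with "confidence" (0 to 1); they miss things now and then, are a little off and sometimes report something else, mostly with a low value. They report only what shows in the picture. A call takes as long as a camera call. They do not tell look-alikes from the thing itself.
- masks_of(camera, thing): "region" (480x640 bool, what is visible of it) and "extent" ([centre column, centre row, width, height] in pixels, round what is visible of it).
The state is a dict: "time": time; "q": joint angles; "qvel": joint speeds; "effort": joint torques, N m; "eef_pos": TCP position; "eef_rot": TCP orientation; "wrist_force": force on the tool from outside, world axes, zero at the start; "ft_torque": the same for the moment, N m; "grip_width": finger opening in m.
Only numpy, scipy, OpenCV 4.12 (cv2) and the standard library are available. Lean on these libraries where they do the work, as an engineer would, in place of code of your own. Each camera call takes 0.05 s, during which the arm holds its last target.

### The job

The climbing gear has to change places: the pulley on the slatted drip rack is dry and belongs in the cork-lined storage tray, the washed carabiner in the steel wash pan belongs on the drip rack, and the crampon bar, put away dirty in the storage tray, belongs in the wash pan. Set each piece down flat inside its place without dropping it, and never let the pieces touch each other or lie on the bare wood of the bench: the free rubber mat is there for the one that has to wait. Leave the lamp clip and the beech box where they are.

Things in the scene. Friction and masses are not known exactly. Their poses are not given: they have to be found in the camera images.
- carabiner_center (a point): Centre, half-way up, of the carabiner: a D-shaped ring of 11 mm red aluminium bar with a dark locking sleeve (13 mm thick) on one long side. Lies flat, 98 mm long (own y), 54 mm wide over both long sides (own x), 12 mm high; this point is over the open middle, 6 mm above its underside. 80 g. Starts in the wash pan.
- bar_center (a point): Centre, half-way up, of the crampon adjustment bar: a straight stainless channel strip with a row of round holes, 120 mm long (own y), 24 mm wide (own x), 8 mm high; the point is 4 mm above its underside. 110 g. Starts in the storage tray.
- pulley_center (a point): Centre, half-way up, of the chrome pulley: two cheek plates with a grooved wheel between them, lying flat on one cheek; 79 mm long (own y), 42 mm wide with parallel sides at the middle (own x), 26 mm high (a 4 mm axle nut more on top); the point is 13 mm above its underside. 220 g. Starts on the drip rack.
- wash_pan: Stainless wash pan with a bright metal floor, fixed. Inside it is 130 mm (own x) by 155 mm (own y); its walls do not move. The origin is the centre of its underside, on the bench top; z is up. It stands on low feet: floor 8 mm and rim 29 mm above the bench; walls 3 mm thick.
- drip_rack: Pale beech drip rack: a frame round a floor of narrow slats running along own y, fixed. Inside it is 130 mm (own x) by 155 mm (own y); its walls do not move. The origin is the centre of its underside, on the bench top; z is up. Top of the slats 18 mm and top of the frame 28 mm above the bench; frame 6 mm thick.
- store_tray: Dark wooden storage tray lined with cork, fixed. Inside it is 130 mm (own x) by 155 mm (own y); its walls do not move. The origin is the centre of its underside, on the bench top; z is up. Cork floor 8 mm and rim 24 mm above the bench; walls 6 mm thick.
- mat: Flat black ribbed rubber mat, empty at the start, fixed: 142 mm (own x) by 167 mm (own y), top 8 mm above the bench, with a raised edge 5 mm wide and 2.5 mm higher. The origin is the centre of its underside.
- clip: Black silicone helmet lamp clip, 34 x 24 mm, 20 mm high, loose on the bench between two of the places; stays where it is. Origin: centre of its underside.
- beech_box: Small beech box with a sliding lid, 120 mm (own y) x 78 mm (own x), 46 mm high, loose on the bench; stays where it is. Origin: centre of its underside.
Mind the look-alikes: they are no part of the job. Leave any purple look-alike of the part that bears carabiner_center alone.

How it is judged:
At the end, for the whole second after the job is handed in: Pulley in the storage tray, carabiner on the drip rack, crampon bar in the wash pan, each flat on the floor (height within 4 mm, tilt under 0.1 rad) anywhere inside the walls (centre within 56 mm in own x, 60 mm in own y of the middle), released and at rest (x of carabiner_center in the frame of drip_rack between -0.056 and 0.056 m and y of carabiner_center in the frame of drip_rack between -0.06 and 0.06 m and z of carabiner_center in the frame of drip_rack between 0.02 and 0.028 m and angle between each of carabiner_center, bar_center, pulley_center's own z axis and vertical below 0.1 rad and linear speed of each of carabiner, bar, pulley below 0.02 m/s and angular speed of each of carabiner, bar, pulley below 0.2 rad/s and x of bar_center in the frame of wash_pan between -0.056 and 0.056 m and y of bar_center in the frame of wash_pan between -0.06 and 0.06 m and z of bar_center in the frame of wash_pan between 0.008 and 0.016 m and x of pulley_center in the frame of store_tray between -0.056 and 0.056 m and y of pulley_center in the frame of store_tray between -0.06 and 0.06 m and z of pulley_center in the frame of store_tray between 0.017 and 0.025 m); the robot touches nothing.
It fails at once if two of the three pieces touch each other (contact force between carabiner and bar above 0.3 N or contact force between any of carabiner, bar and pulley above 0.3 N).
It fails at once if one of the pieces lies on the bare wood of the bench (height (world z) of carabiner_center below 0.009 m or height (world z) of bar_center below 0.007 m or height (world z) of pulley_center below 0.016 m).
It fails at once if one of the pieces is dropped (falls free by more than about 40 mm) ((linear speed of carabiner above 0.9 m/s and contact force between the fingers and carabiner below 0.05 N) or (linear speed of bar above 0.9 m/s and contact force between the fingers and bar below 0.05 N) or (linear speed of pulley above 0.9 m/s and contact force between the fingers and pulley below 0.05 N)).
It fails at once if the lamp clip or the beech box is moved by more than 20 mm (distance of any of clip, beech_box from where it was at the start of the episode above 0.02 m).
It also fails if it takes over 115 s, if anything falls off the work surface, if the arm or the gripper's body presses on something with over 40 N, if the wrist force passes 120 N, or if a joint passes its speed limit or range.

## Working session

There is one attempt and no reset: what is moved stays moved. The work goes in short steps, Python scripts to look and compute and a tool call to move; the robot and the scene stay as the last step left them, time stands still between calls to the robot, and variables do not carry over. Pictures are saved under pics/ and viewed, and the job is handed in when it is done.

Besides the shell and the picture viewer there is one more tool, called after "Request:" as a command line: name --pt "numbers of a row" for each row, then --argument value for the rest. move_arm: Moves the arm, as the interface text tells. Its arguments: {"type":"object","properties":{"increments":{"type":"array"},"newtons":{"type":"number"}},"required":["increments"]}

```bash
mkdir -p pics; ls; python3 - <<'E'
from plant import monitor, optics, env, masks_of
import cv2,numpy as np
s=monitor.observe(); print({k:np.round(v,3) for k,v in s.items()})
for n in ["top","side"]:
    f=optics.grab_frame(n); cv2.imwrite(f"pics/{n}0.png",f["img"][:,:,::-1]); print(n,{k:v for k,v in f.items() if k!="img"})
    for t in ["carabiner_center","bar_center","pulley_center","wash_pan","drip_rack","store_tray","mat","clip","beech_box"]:
        print(t,[(round(d["confidence"],2),np.round(d["extent"]).astype(int).tolist(),int(d["region"].sum())) for d in masks_of(n,t)])
E
```

```text
pics
{'time': np.float64(0.0), 'q': array([ 1.019,  0.384,  0.044,  1.6  , -0.018,  1.161, -0.05 ]), 'qvel': array([-0.001,  0.   , -0.001, -0.001, -0.   ,  0.001,  0.001]), 'effort': array([ 0.0000e+00, -4.3346e+01,  1.0240e+00, -2.4951e+01,  1.0000e-02,
        1.1000e-02,  0.0000e+00]), 'eef_pos': array([ 0.285, -0.583,  0.23 ]), 'eef_rot': array([-0.001,  0.974,  0.225, -0.   ]), 'wrist_force': array([0.666, 0.236, 0.354]), 'ft_torque': array([-0.038,  0.012, -0.025]), 'grip_width': np.float64(0.086)}
top {'fov_y': 57.89702431550895, 'cx': 316.20648603274435, 'cy': 244.32885702105594, 'eye': array([0.39694098, 0.01756573, 0.86180452]), 'orientation': array([-0.64589354, -0.06861537,  0.0767376 ,  0.75645543])}
carabiner_center [(0.94, [168, 213, 40, 42], 609), (0.74, [323, 298, 71, 58], 2751), (0.63, [253, 201, 46, 30], 589)]
bar_center [(0.88, [476, 276, 61, 28], 761)]
pulley_center [(0.61, [163, 335, 46, 24], 826)]
wash_pan [(0.75, [250, 200, 89, 82], 5143)]
drip_rack [(0.8, [171, 335, 98, 93], 6203)]
store_tray [(0.75, [476, 278, 105, 90], 5804)]
mat [(0.58, [374, 185, 90, 82]
[... 180 characters left out ...]
2, 0.51608012]), 'orientation': array([-0.15199953, -0.07974701,  0.43881316,  0.8820315 ])}
carabiner_center [(0.84, [147, 361, 80, 39], 1477), (0.67, [221, 275, 47, 36], 862)]
bar_center [(0.71, [411, 174, 10, 24], 321)]
pulley_center [(0.63, [415, 174, 80, 60], 3202), (0.58, [325, 423, 48, 73], 2515)]
wash_pan [(0.78, [211, 278, 135, 96], 7137)]
drip_rack [(0.56, [318, 413, 164, 130], 13505), (0.17, [376, 262, 61, 74], 3670)]
store_tray [(0.7, [415, 175, 79, 62], 3336), (0.42, [277, 197, 99, 57], 3776)]
mat [(0.76, [277, 197, 99, 55], 3862), (0.65, [364, 332, 27, 27], 501), (0.2, [416, 173, 79, 59], 3309)]
clip [(0.94, [364, 331, 24, 24], 495)]
beech_box [(0.76, [375, 259, 60, 76], 3788)]
```

View pics/top0.png

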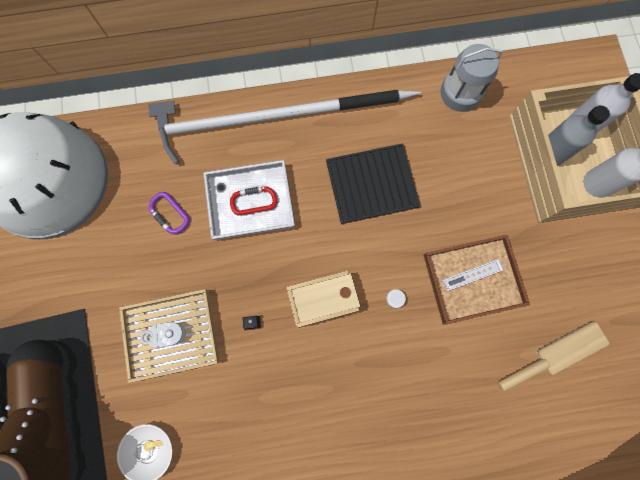

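View pics/side0.png

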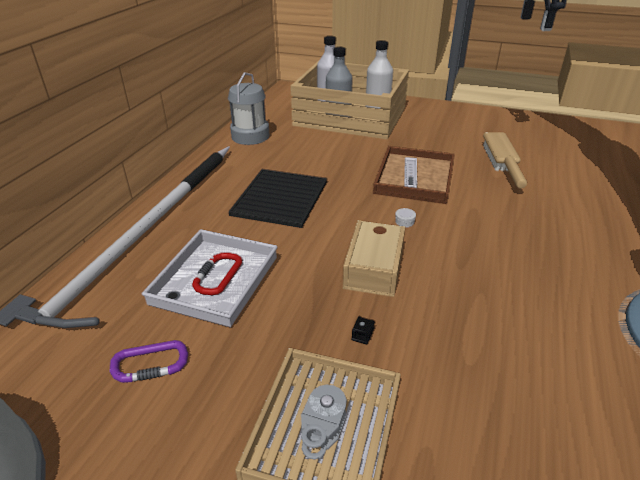

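```bash
cat > h.py <<'E'
from plant import monitor, optics, env, masks_of
import cv2,numpy as np
from scipy.spatial.transform import Rotation as R
def rot(q): return R.from_quat([q[1],q[2],q[3],q[0]])
def unproj(f,uv,z):
    uv=np.atleast_2d(uv).astype(float); F=240/np.tan(np.radians(f["fov_y"]/2))
    d=np.c_[(uv[:,0]-f["cx"])/F,-(uv[:,1]-f["cy"])/F,-np.ones(len(uv))]
    d=rot(f["orientation"]).apply(d); t=(z-f["eye"][2])/d[:,2]
    return f["eye"]+d*t[:,None]
def proj(f,p):
    F=240/np.tan(np.radians(f["fov_y"]/2))
    c=rot(f["orientation"]).inv().apply(np.atleast_2d(p)-f["eye"])
    return np.c_[f["cx"]+F*c[:,0]/-c[:,2], f["cy"]-F*c[:,1]/-c[:,2]]
def rect(f,reg,z):
    cs,_=cv2.findContours(reg.astype(np.uint8),0,2); c=max(cs,key=cv2.contourArea)[:,0,:]
    w=unproj(f,c,z)[:,:2]; (cx,cy),(a,b),th=cv2.minAreaRect((w*1000).astype(np.float32))
    if b>a: long=th+90; L,W=b,a
    else: long=th; L,W=a,b
    return round(cx),round(cy),round(L),round(W),round((long+90)%180-90,1)  # mm, deg of long axis
Z=dict(carabiner_center=.014,bar_center=.014,pulley_center=.032,wash_pan=.029,drip_rack=.028,store_tray=.024,mat=.01,clip=.02,beech_box=.046)
def look(cams=("top","side"),things=Z,z={}):
    out={}
    for n in cams:
        f=optics.grab_frame(n); out[n]=f
        for t in things:
            for d in masks_of(n,t):
                if d["confidence"]>.3:
                    print(n,t,round(d["confidence"],2),np.round(d["extent"][:2]).astype(int).tolist(),"x y L W ang:",rect(f,d["region"],z.get(t,Z[t])))
    return out
E
python3 - <<'E'
from h import *
o=look()
f=o["top"]; im=f["img"]
a=cv2.resize(im[150:250,140:300],None,fx=4,fy=4,interpolation=2); cv2.imwrite("pics/c1.png",a[:,:,::-1])
E
```

```text
top carabiner_center 0.94 [253, 200] x y L W ang: (684, 107, 99, 57, 87.9)
top carabiner_center 0.66 [169, 213] x y L W ang: (685, 281, 95, 54, 36.7)
top bar_center 0.73 [472, 274] x y L W ang: (464, -302, 121, 24, -78.8)
top pulley_center 0.98 [161, 335] x y L W ang: (443, 306, 85, 43, 89.7)
top pulley_center 0.35 [474, 275] x y L W ang: (463, -294, 120, 27, -79.6)
top wash_pan 0.64 [250, 201] x y L W ang: (682, 114, 169, 146, -89.5)
top drip_rack 0.71 [478, 280] x y L W ang: (454, -299, 176, 142, -85.7)
top drip_rack 0.7 [172, 334] x y L W ang: (443, 296, 175, 145, -86.5)
top store_tray 0.69 [478, 280] x y L W ang: (455, -301, 178, 145, -86.8)
top store_tray 0.64 [253, 200] x y L W ang: (680, 105, 96, 55, 89.5)
top mat 0.72 [372, 186] x y L W ang: (684, -141, 168, 144, -86.6)
top mat 0.33 [479, 280] x y L W ang: (456, -305, 176, 145, -86.3)
top clip 0.79 [253, 324] x y L W ang: (440, 140, 33, 24, 81.0)
top beech_box 0.74 [323, 298] x y L W ang: (461, -3, 124, 81, -84.2)
side carabiner_center 0.86 [148, 361] x y L W ang: (681, 288, 96, 58, 35.7)
side bar_center 0.73 [410, 174] x y L W ang: (465, -302, 118, 24, -79.3)
side pulley_center 0.76 [326, 422] x y L W ang: (442, 304, 90, 47, -75.8)
side wash_pan 0.61 [210, 278] x y L W ang: (678, 122, 183, 151, -89.5)
side drip_rack 0.65 [316, 414] x y L W ang: (442, 303, 175, 143, -86.6)
side store_tray 0.74 [413, 174] x y L W ang: (453, -287, 207, 142, -86.6)
side mat 0.66 [279, 197] x y L W ang: (683, -137, 185, 148, -86.4)
side clip 0.67 [362, 332] x y L W ang: (440, 153, 45, 26, -89.0)
side clip 0.34 [320, 413] x y L W ang: (443, 297, 178, 145, -86.6)
side beech_box 0.8 [375, 260] x y L W ang: (458, 23, 173, 80, -82.9)
```

View pics/c1.png

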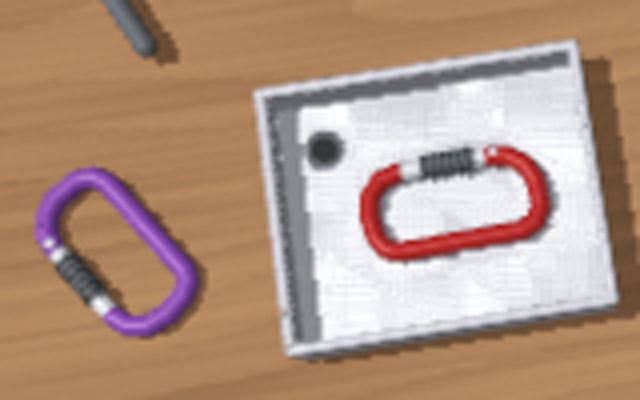

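```bash
cat >> h.py <<'E'
def go(x,y,z,yaw):
    """shift+rotvec in tool axes to reach TCP pose, tool down, tool x at yaw deg"""
    s=monitor.observe(); r0=rot(s["eef_rot"]); p=np.array(s["eef_pos"])
    c,si=np.cos(np.radians(yaw)),np.sin(np.radians(yaw))
    T=R.from_matrix(np.array([[c,si,0],[si,-c,0],[0,0,-1.]]))
    d=r0.inv().apply(np.array([x,y,z])-p); rv=(r0.inv()*T).as_rotvec(degrees=True)
    print("t",round(float(s["time"]),2),"pos",np.round(p,4),"grip",round(float(s["grip_width"]),4),"F",np.round(s["wrist_force"],1))
    print("d mm",np.round(d*1000,1),"rot",np.round(rv,1),"dist",round(float(np.linalg.norm(d)*1000)))
E
python3 - <<'E'
from h import *
f=optics.grab_frame("top"); g=optics.grab_frame("side")
b=[cv2.resize(x,None,fx=s,fy=s,interpolation=2) for x,s in((f["img"][285:385,115:225],3.6),(g["img"][345:480,235:405],2.6))]
h=max(x.shape[0] for x in b)
cv2.imwrite("pics/c2.png",np.hstack([cv2.copyMakeBorder(x,0,h-x.shape[0],0,0,0) for x in b])[:,:,::-1])
go(.464,-.302,.16,101)
E
```

```text
t 2.1 pos [ 0.285  -0.5842  0.2313] grip 0.085 F [ 0.3  0.1 -0.1]
d mm [ 284.6 -175.1   71.3] rot [ -0.  -0. -75.] dist 342
```

View pics/c2.png

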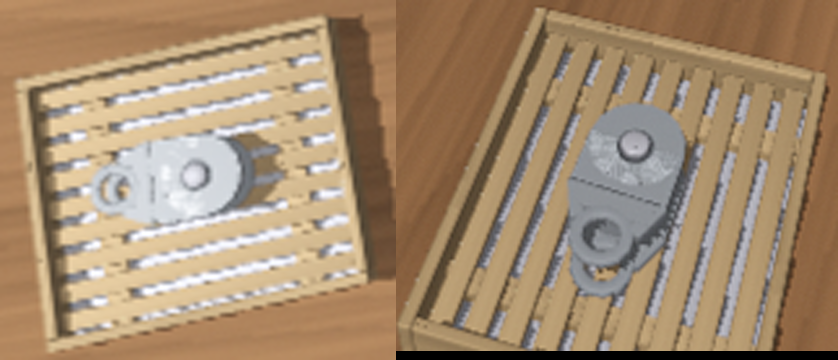

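Request:
move_arm --pt "0.036 -0.022 0.009 0 0 -9 0.6" --pt "0.071 -0.044 0.018 0 0 -18.7 0.6" --pt "0.107 -0.066 0.027 0 0 -28 0.6" --pt "0.142 -0.088 0.036 0 0 -37.5 0.6" --pt "0.178 -0.11 0.045 0 0 -47 0.6" --pt "0.213 -0.131 0.053 0 0 -56 0.6" --pt "0.249 -0.153 0.062 0 0 -65.5 0.6" --pt "0.285 -0.175 0.071 0 0 -75 0.6" --pt "0.285 -0.175 0.071 0 0 -75 0.6" --pt "0.285 -0.175 0.071 0 0 -75 0.6" --newtons 40

```text
time: 3.35
eef_pos: [0.4642, -0.3025, 0.1604]
eef_rot: [0.0, 0.636, 0.771, -0.0]
wrist_force: [1.0, -0.5, -0.8]
grip_width: 0.0512
```

```bash
python3 - <<'E'
from h import *
go(.464,-.302,.012,101)
f=optics.grab_frame("top"); cv2.imwrite("pics/t1.png",f["img"][:,:,::-1])
E
```

```text
t 3.35 pos [ 0.4642 -0.3025  0.1604] grip 0.0512 F [ 1.  -0.5 -0.8]
d mm [  0.7  -0.  148.4] rot [-0.  0. -0.] dist 148
```

View pics/t1.png

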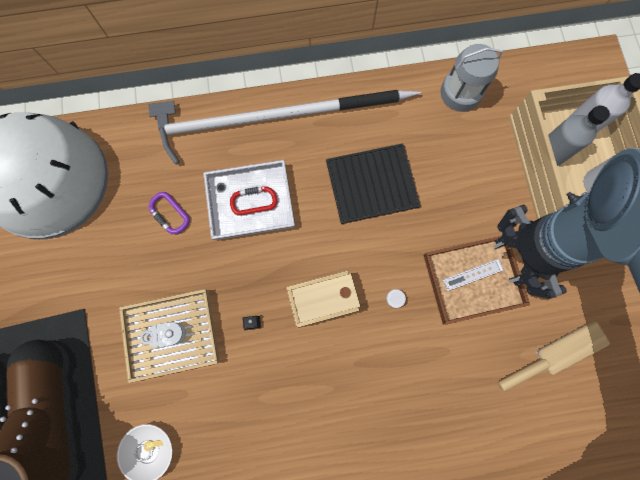

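```bash
python3 - <<'E'
from h import *
f=optics.grab_frame("top");s=monitor.observe();p=np.array(s["eef_pos"]);r=rot(s["eef_rot"])
for q in ([0,0,0],[0,.026,0],[0,-.026,0],[0,.026,-.07],[0,-.026,-.07],[0,.05,-.07],[0,-.05,-.07],[0,0,-.073]): print(q,np.round(proj(f,p+r.apply(q))))
cv2.imwrite("pics/c3.png",cv2.resize(f["img"][180:330,420:600],None,fx=4,fy=4,interpolation=2)[:,:,::-1])
E
```

```text
[0, 0, 0] [[506. 262.]]
[0, 0.026, 0] [[499. 248.]]
[0, -0.026, 0] [[513. 277.]]
[0, 0.026, -0.07] [[519. 239.]]
[0, -0.026, -0.07] [[534. 271.]]
[0, 0.05, -0.07] [[512. 224.]]
[0, -0.05, -0.07] [[541. 287.]]
[0, 0, -0.073] [[527. 254.]]
```

View pics/c3.png

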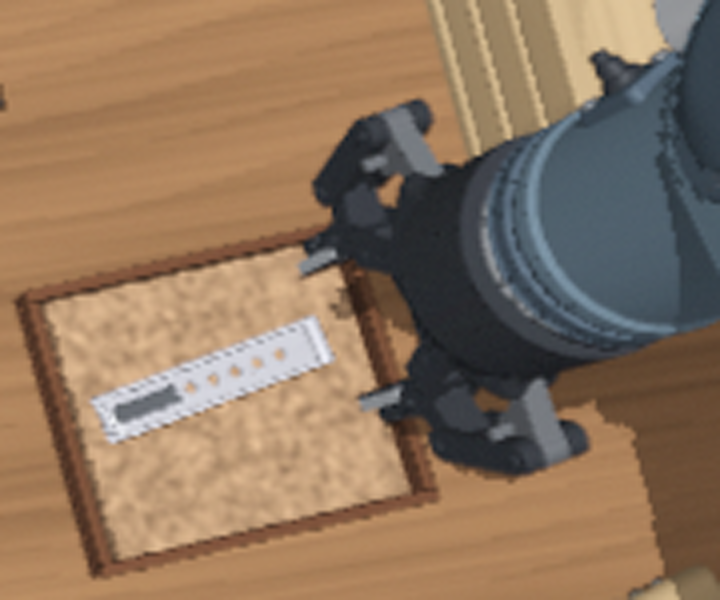

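Request:
move_arm --pt "0 0 0.05 0 0 0 0.6" --pt "0 0 0.1 0 0 0 0.6" --pt "0.0005 0 0.13 0 0 0 0.6" --pt "0.0005 0 0.15 0 0 0 0.6" --pt "0.0005 0 0.15 0 0 0 0.6" --pt "0.0005 0 0.15 0 0 0 0" --pt "0.0005 0 0.15 0 0 0 0" --pt "0.0005 0 0.15 0 0 0 0" --pt "0.0005 0 0.15 0 0 0 0" --pt "0.0005 0 0.15 0 0 0 0" --newtons 40

```text
time: 4.7
eef_pos: [0.4651, -0.3046, 0.0124]
eef_rot: [0.002, 0.637, 0.771, -0.0]
wrist_force: [0.1, -0.7, 6.4]
grip_width: 0.0223
```

```bash
python3 - <<'E'
from h import *
go(.464,-.302,.13,101)
go(.684,-.14,.13,94)
E
```

```text
t 4.7 pos [ 0.4651 -0.3046  0.0124] grip 0.0223 F [ 0.1 -0.7  6.4]
d mm [   2.3   -0.3 -117.6] rot [ 0.1  0.2 -0.2] dist 118
t 4.7 pos [ 0.4651 -0.3046  0.0124] grip 0.0223 F [ 0.1 -0.7  6.4]
d mm [ 120.2  246.2 -117.5] rot [0.1 0.2 6.8] dist 298
```

Request:
move_arm --pt "0 0 -0.01 0 0 0 0" --pt "0 0 -0.04 0 0 0 0" --pt "0 0 -0.08 0 0 0 0" --pt "0 0 -0.118 0 0 0 0" --pt "0 0 -0.118 0 0 0 0"

```text
time: 5.32
eef_pos: [0.4674, -0.3055, 0.1344]
eef_rot: [0.006, 0.637, 0.771, 0.0]
wrist_force: [-0.1, 1.0, -1.7]
grip_width: 0.0224
```

```bash
python3 - <<'E'
from h import *
go(.684,-.14,.13,94)
f=optics.grab_frame("side"); cv2.imwrite("pics/s1.png",cv2.resize(f["img"][40:260,220:540],None,fx=2.4,fy=2.4)[:,:,::-1])
E
```

```text
t 5.33 pos [ 0.4674 -0.3055  0.1344] grip 0.0224 F [-0.1  1.  -1.7]
d mm [121.9 243.8   5.2] rot [0.5 0.5 6.8] dist 273
```

View pics/s1.png

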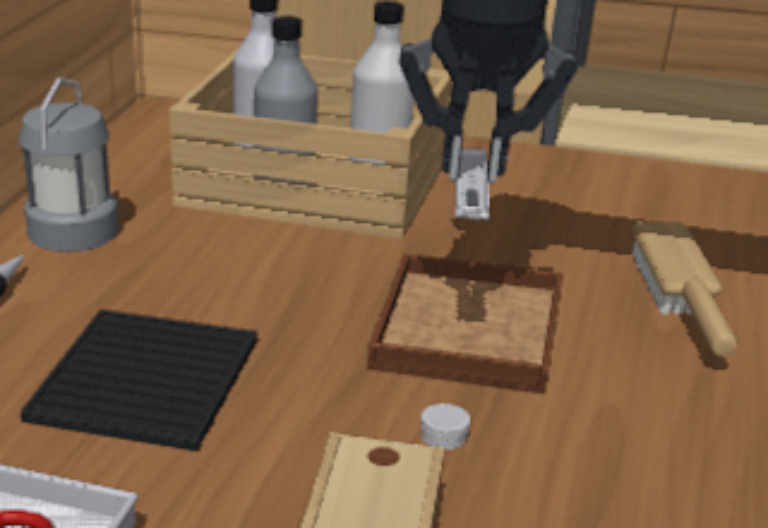

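Request:
move_arm --pt "0.015 0.03 0 0 0 0.8 0" --pt "0.03 0.061 0 0 0 1.7 0" --pt "0.05 0.1 0 0 0 3 0" --pt "0.07 0.14 0 0 0 4 0" --pt "0.09 0.18 0 0 0 5 0" --pt "0.11 0.22 0 0 0 6 0" --pt "0.122 0.244 0.005 0.5 0.5 6.8 0" --pt "0.122 0.244 0.005 0.5 0.5 6.8 0" --pt "0.122 0.244 0.005 0.5 0.5 6.8 0"

```text
time: 6.5
eef_pos: [0.6803, -0.1401, 0.1255]
eef_rot: [-0.004, 0.682, 0.731, -0.002]
wrist_force: [-0.3, -0.1, -1.1]
grip_width: 0.0219
```

```bash
python3 - <<'E'
from h import *
go(.684,-.14,.013,94)
E
```

```text
t 6.5 pos [ 0.6803 -0.1401  0.1255] grip 0.0219 F [-0.3 -0.1 -1.1]
d mm [ -0.4   4.6 112.5] rot [-0.5 -0.1 -0. ] dist 113
```

Request:
move_arm --pt "0 0.004 0.04 -0.5 0 0 0" --pt "0 0.004 0.075 -0.5 0 0 0" --pt "0 0.004 0.092 -0.5 0 0 0" --pt "0 0.004 0.102 -0.5 0 0 0" --pt "0 0.004 0.108 -0.5 0 0 0" --pt "0 0.004 0.111 -0.5 0 0 0" --pt "0 0.004 0.113 -0.5 0 0 0" --pt "0 0.004 0.113 -0.5 0 0 0"

```text
time: 7.5
eef_pos: [0.6838, -0.1396, 0.013]
eef_rot: [-0.0, 0.682, 0.731, 0.001]
wrist_force: [0.3, -0.3, -0.3]
grip_width: 0.0225
```

Request:
move_arm --pt "0 0 0.001 0 0 0 0" --pt "0 0 0.0015 0 0 0 0" --pt "0 0 0.0015 0 0 0 0.35" --pt "0 0 0.0015 0 0 0 0.5" --pt "0 0 0.0015 0 0 0 0.5" --pt "0 0 0 0 0 0 0.5" --pt "0 0 -0.04 0 0 0 0.5" --pt "0 0 -0.09 0 0 0 0.6" --pt "0 0 -0.14 0 0 0 0.7" --pt "0 0 -0.14 0 0 0 0.7"

```text
time: 8.75
eef_pos: [0.6882, -0.1402, 0.1601]
eef_rot: [0.005, 0.682, 0.731, 0.005]
wrist_force: [-0.1, -0.5, 0.1]
grip_width: 0.0599
```

```bash
python3 - <<'E'
from h import *
o=look(things=["bar_center","pulley_center"])
im=np.hstack([o["top"]["img"][100:400,100:480],o["side"]["img"][100:400,150:550]]);cv2.imwrite("pics/t2.png",im[:,:,::-1])
go(.443,.305,.15,93)
E
```

```text
top bar_center 0.93 [371, 184] x y L W ang: (683, -136, 120, 28, -85.1)
top pulley_center 0.57 [161, 335] x y L W ang: (444, 306, 85, 44, 88.0)
side bar_center 0.97 [279, 196] x y L W ang: (682, -135, 129, 29, -86.5)
side pulley_center 0.89 [325, 424] x y L W ang: (443, 305, 92, 48, -77.5)
t 9.05 pos [ 0.6821 -0.1398  0.1507] grip 0.0597 F [-0.6  0.  -0.4]
d mm [ 460.3 -207.6    2.5] rot [-0.1 -0.2  1. ] dist 505
```

View pics/t2.png

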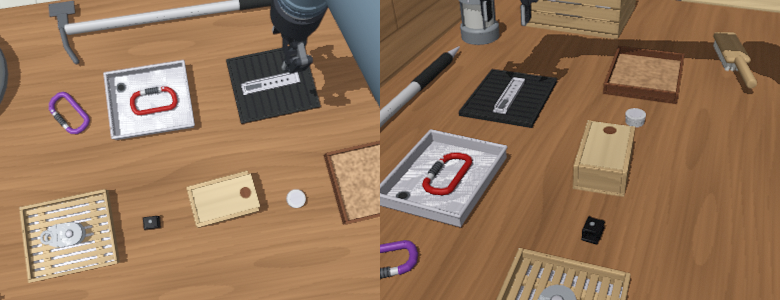

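```bash
python3 - <<'E'
from h import *
f=optics.grab_frame("top");g=optics.grab_frame("side")
print("nut",unproj(f,[169.2,333.6],.046),unproj(g,[326.5,401.5],.046))
print("ring",unproj(f,[147,337.2],.042),unproj(g,[313.5,435.4],.042))
fr={}
for n,ff in (("top",f),("side",g)):
    for d in masks_of(n,"pulley_center")[:1]:
        fr[n]=d; print(n,d["confidence"],rect(ff,d["region"],.044),rect(ff,d["region"],.02))
E
```

```text
nut [[0.44254738 0.28874936 0.046     ]] [[0.44261314 0.29136441 0.046     ]]
ring [[0.44268383 0.33130019 0.042     ]] [[0.44303076 0.33188347 0.042     ]]
top 0.88 (443, 302, 84, 43, 89.0) (444, 310, 86, 44, 89.0)
side 0.83 (440, 312, 90, 46, -81.9) (446, 297, 95, 49, -81.9)
```

Request:
move_arm --pt "0.03 -0.0135 0 0 0 0 0.75" --pt "0.08 -0.036 0 0 0 1 0.75" --pt "0.13 -0.058 0 0 0 1 0.75" --pt "0.18 -0.081 0 0 0 2 0.75" --pt "0.23 -0.103 0 0 0 2 0.75" --pt "0.28 -0.126 0 0 0 3 0.75" --pt "0.33 -0.148 0 0 0 3 0.75" --pt "0.38 -0.171 0 0 0 4 0.75" --pt "0.43 -0.194 0 0 0 4 0.75" --pt "0.455 -0.208 0 0 0 4 0.75"

```text
time: 10.5
eef_pos: [0.4414, 0.3035, 0.1534]
eef_rot: [-0.002, 0.705, 0.709, 0.001]
wrist_force: [0.7, -1.3, 0.1]
grip_width: 0.0639
```

```bash
python3 - <<'E'
from h import *
go(.443,.300,.1,90)
E
```

```text
t 10.5 pos [0.4414 0.3035 0.1534] grip 0.0639 F [ 0.7 -1.3  0.1]
d mm [-3.7  1.6 53.3] rot [-0.  -0.2  0.3] dist 53
```

Request:
move_arm --pt "-0.0035 0.0015 0.04 0 0 0 0.75" --pt "-0.0035 0.0015 0.08 0 0 0 0.75" --pt "-0.0035 0.0015 0.085 0 0 0 0.75" --pt "-0.0035 0.0015 0.085 0 0 0 0.75"

```text
time: 11.0
eef_pos: [0.4432, 0.3006, 0.0688]
eef_rot: [-0.002, 0.705, 0.709, 0.001]
wrist_force: [-0.4, -0.2, 0.5]
grip_width: 0.0639
```

```bash
python3 - <<'E'
from h import *
f=optics.grab_frame("side"); 
g=optics.grab_frame("top"); 
cv2.imwrite("pics/s2.png",np.hstack([cv2.resize(x,(400,400)) for x in (f["img"][280:480,220:420],g["img"][270:400,100:230])])[:,:,::-1])
go(.443,.300,.023,90)
E
```

```text
t 11.1 pos [0.4443 0.3014 0.0701] grip 0.0641 F [-0.1 -0.1 -0.4]
d mm [-1.6 -1.4 47.1] rot [ 0.1 -0.4  0.3] dist 47
```

View pics/s2.png

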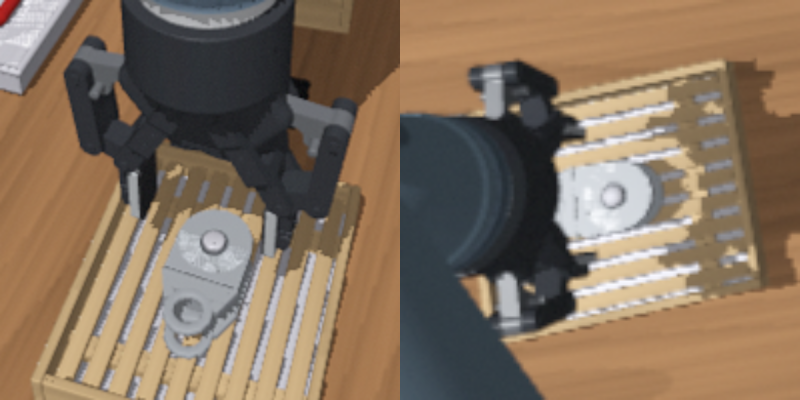

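Side view shows the open fingers straddling the pulley (nut near (213,240) in the crop), clear on both sides. Descending and gripping.

Request:
move_arm --pt "-0.001 -0.001 0.025 0 0 0 0.75" --pt "-0.001 -0.001 0.04 0 0 0 0.75" --pt "-0.001 -0.001 0.047 0 0 0 0.75" --pt "-0.001 -0.001 0.047 0 0 0 0.5" --pt "-0.001 -0.001 0.047 0 0 0 0.3" --pt "-0.001 -0.001 0.047 0 0 0 0" --pt "-0.001 -0.001 0.047 0 0 0 0" --pt "-0.001 -0.001 0.047 0 0 0 0" --pt "-0.001 -0.001 0.047 0 0 0 0" --newtons 50

```text
time: 12.22
eef_pos: [0.4437, 0.3011, 0.0236]
eef_rot: [-0.001, 0.705, 0.709, 0.003]
wrist_force: [-0.4, -0.3, 3.8]
grip_width: 0.0407
```

Request:
move_arm --pt "0 0 -0.01 0 0 0 0" --pt "0 0 -0.04 0 0 0 0" --pt "0 0 -0.08 0 0 0 0" --pt "0 0 -0.12 0 0 0 0" --pt "0 0 -0.12 0 0 0 0"

```text
time: 12.85
eef_pos: [0.4456, 0.3018, 0.1471]
eef_rot: [-0.0, 0.705, 0.709, 0.007]
wrist_force: [-0.3, 0.9, -1.9]
grip_width: 0.0406
```

```bash
python3 - <<'E'
from h import *
f=optics.grab_frame("side"); 
cv2.imwrite("pics/s3.png",cv2.resize(f["img"][200:480,200:480],(560,560))[:,:,::-1])
go(.455,-.300,.145,93)
E
```

```text
t 12.9 pos [0.4441 0.3004 0.1448] grip 0.0407 F [-0.7 -0.3 -2.7]
d mm [-600.5    8.1   -4.7] rot [ 0.3 -0.4 -2.7] dist 601
```

View pics/s3.png

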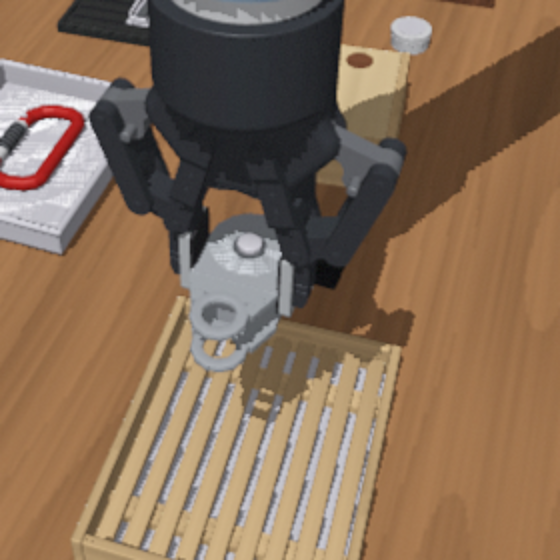

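Request:
move_arm --pt "-0.02 0 -0.005 0 0 0 0" --pt "-0.05 0.001 -0.005 0 0 0 0" --pt "-0.09 0.001 -0.005 0 0 0 0" --pt "-0.13 0.002 -0.005 0 0 0 0" --pt "-0.17 0.002 -0.005 0 0 0 0" --pt "-0.21 0.003 -0.005 0 0 0 0" --pt "-0.25 0.003 -0.005 0 0 0 0" --pt "-0.29 0.004 -0.005 0 0 -1 0" --pt "-0.33 0.005 -0.005 0 0 -1 0" --pt "-0.36 0.005 -0.005 0 0 -1 0"

```text
time: 14.15
eef_pos: [0.4483, -0.0617, 0.1448]
eef_rot: [-0.003, 0.7, 0.714, 0.003]
wrist_force: [0.9, 0.4, -1.4]
grip_width: 0.0403
```

```bash
python3 - <<'E'
from h import *
go(.455,-.300,.145,93)
E
```

```text
t 14.15 pos [ 0.4483 -0.0617  0.1448] grip 0.0403 F [ 0.9  0.4 -1.4]
d mm [-238.4    1.9   -2. ] rot [ 0.  -0.4 -1.8] dist 238
```

Request:
move_arm --pt "-0.04 0 -0.002 0 0 0 0" --pt "-0.08 0.001 -0.002 0 0 0 0" --pt "-0.12 0.001 -0.002 0 0 0 0" --pt "-0.16 0.001 -0.002 0 0 -1 0" --pt "-0.2 0.002 -0.002 0 0 -1.8 0" --pt "-0.23 0.002 -0.002 0 0 -1.8 0" --pt "-0.242 0.002 0 0 0 -1.8 0" --pt "-0.242 0.002 0 0 0 -1.8 0" --pt "-0.242 0.002 0 0 0 -1.8 0"

```text
time: 15.28
eef_pos: [0.4551, -0.3012, 0.1421]
eef_rot: [-0.004, 0.688, 0.726, 0.003]
wrist_force: [-0.2, -0.2, -2.9]
grip_width: 0.0405
```

```bash
python3 - <<'E'
from h import *
go(.455,-.305,.014,93)
E
```

```text
t 15.28 pos [ 0.4551 -0.3012  0.1421] grip 0.0405 F [-0.2 -0.2 -2.9]
d mm [ -5.1  -0.2 128.1] rot [-0.  -0.6  0.1] dist 128
```

Request:
move_arm --pt "-0.003 0 0.04 0 -0.5 0 0" --pt "-0.004 0 0.075 0 -0.5 0 0" --pt "-0.004 0 0.1 0 -0.5 0 0" --pt "-0.004 0 0.115 0 -0.5 0 0" --pt "-0.004 0 0.123 0 -0.5 0 0" --pt "-0.004 0 0.126 0 -0.5 0 0" --pt "-0.004 0 0.128 0 -0.5 0 0" --pt "-0.004 0 0.128 0 -0.5 0 0"

```text
time: 16.27
eef_pos: [0.4556, -0.3043, 0.0147]
eef_rot: [-0.0, 0.688, 0.726, 0.0]
wrist_force: [-0.2, 0.2, -3.2]
grip_width: 0.0405
```

Request:
move_arm --pt "0 0 0.001 0 0 0 0" --pt "0 0 0.002 0 0 0 0" --pt "0 0 0.002 0 0 0 0"

```text
time: 16.65
eef_pos: [0.4561, -0.3048, 0.0136]
eef_rot: [0.001, 0.688, 0.726, 0.0]
wrist_force: [-0.9, 0.5, 4.5]
grip_width: 0.0405
```

Request:
move_arm --pt "0 0 0 0 0 0 0.55" --pt "0 0 0 0 0 0 0.7" --pt "0 0 0 0 0 0 0.75" --pt "0 0 0 0 0 0 0.75" --pt "0 0 -0.02 0 0 0 0.75" --pt "0 0 -0.06 0 0 0 0.75" --pt "0 0 -0.1 0 0 0 0.75" --pt "0 0 -0.14 0 0 0 0.8" --pt "0 0 -0.14 0 0 0 0.8"

```text
time: 17.77
eef_pos: [0.4588, -0.3064, 0.1577]
eef_rot: [0.005, 0.688, 0.726, 0.001]
wrist_force: [0.1, -0.3, 0.0]
grip_width: 0.0684
```

```bash
python3 - <<'E'
from h import *
o=look(things=["pulley_center","carabiner_center"],z=dict(pulley_center=.025))
f=o["side"]; 
cv2.imwrite("pics/s4.png",cv2.resize(f["img"][60:300,140:500],(720,480))[:,:,::-1])
go(.684,.107,.15,88)
E
```

```text
top pulley_center 0.95 [476, 278] x y L W ang: (455, -299, 86, 43, -87.9)
top pulley_center 0.36 [170, 336] x y L W ang: (443, 297, 172, 143, -86.8)
top carabiner_center 0.84 [170, 212] x y L W ang: (684, 281, 100, 57, 33.2)
top carabiner_center 0.75 [254, 202] x y L W ang: (685, 106, 97, 57, -88.9)
side pulley_center 0.66 [419, 169] x y L W ang: (455, -299, 117, 44, -88.1)
side carabiner_center 0.7 [150, 362] x y L W ang: (680, 288, 95, 56, 33.7)
side carabiner_center 0.65 [220, 274] x y L W ang: (684, 107, 104, 57, -87.4)
t 18.07 pos [ 0.4547 -0.304   0.1518] grip 0.068 F [0.4 0.1 0.3]
d mm [398.1 251.    2. ] rot [-0.1 -0.1  5.1] dist 471
```

View pics/s4.png

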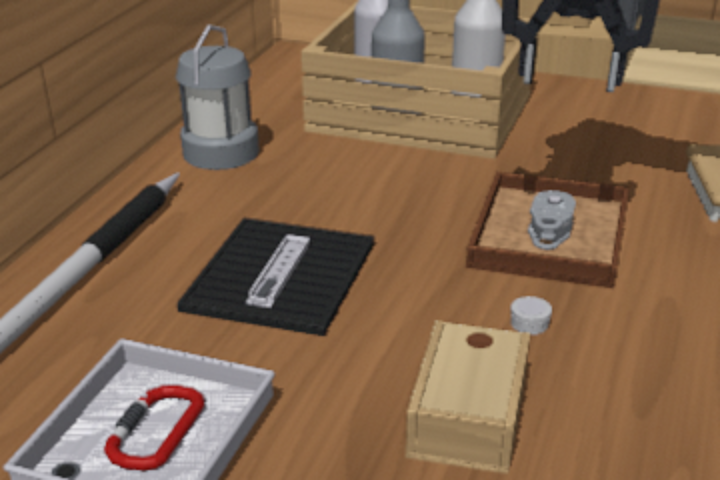

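Request:
move_arm --pt "0.03 0.019 0 0 0 0 0.9" --pt "0.08 0.05 0 0 0 1 0.9" --pt "0.13 0.082 0 0 0 1 0.9" --pt "0.18 0.114 0 0 0 2 0.9" --pt "0.23 0.145 0 0 0 2 0.9" --pt "0.28 0.177 0 0 0 2 0.9" --pt "0.33 0.208 0 0 0 2 0.9" --pt "0.37 0.233 0 0 0 2 0.9" --pt "0.398 0.251 0.002 0 0 2 0.9" --pt "0.398 0.251 0.002 0 0 2 0.9"

```text
time: 19.32
eef_pos: [0.6832, 0.1123, 0.1481]
eef_rot: [-0.003, 0.698, 0.716, 0.0]
wrist_force: [-0.7, 0.4, 0.2]
grip_width: 0.0769
```

```bash
python3 - <<'E'
from h import *
go(.684,.107,.05,91)
E
```

```text
t 19.32 pos [0.6832 0.1123 0.1481] grip 0.0769 F [-0.7  0.4  0.2]
d mm [-5.8  1.  98.1] rot [-0.2 -0.3  0.4] dist 98
```

Request:
move_arm --pt "-0.003 0.001 0.04 0 0 0 0.9" --pt "-0.005 0.001 0.08 0 0 0 0.9" --pt "-0.005 0.001 0.1 0 0 0 0.9" --pt "-0.005 0.001 0.1 0 0 0 0.9" --pt "-0.005 0.001 0.1 0 0 0 0.9"

```text
time: 19.95
eef_pos: [0.6853, 0.1078, 0.0497]
eef_rot: [-0.002, 0.698, 0.716, 0.001]
wrist_force: [0.8, 0.7, -0.1]
grip_width: 0.0767
```

```bash
python3 - <<'E'
from h import *
f=optics.grab_frame("side"); 
cv2.imwrite("pics/s5.png",cv2.resize(f["img"][180:340,120:320],(800,600*16//15-40))[:,:,::-1])
go(.684,.107,.013,91)
s=monitor.observe();p=np.array(s["eef_pos"]);r=rot(s["eef_rot"])
for y in(.038,-.038):
  for z in (0,-.013):print(proj(f,p+r.apply([0,y,z])))
E
```

```text
t 20.0 pos [0.6857 0.1081 0.0503] grip 0.0771 F [-0.4 -0.7 -0.2]
d mm [-1.2 -1.7 37.3] rot [-0.  -0.3  0.4] dist 37
[[189.78828416 249.0055578 ]]
[[188.42581032 242.1574234 ]]
[[235.29480175 258.69348999]]
[[234.38060411 251.76631802]]
```

View pics/s5.png

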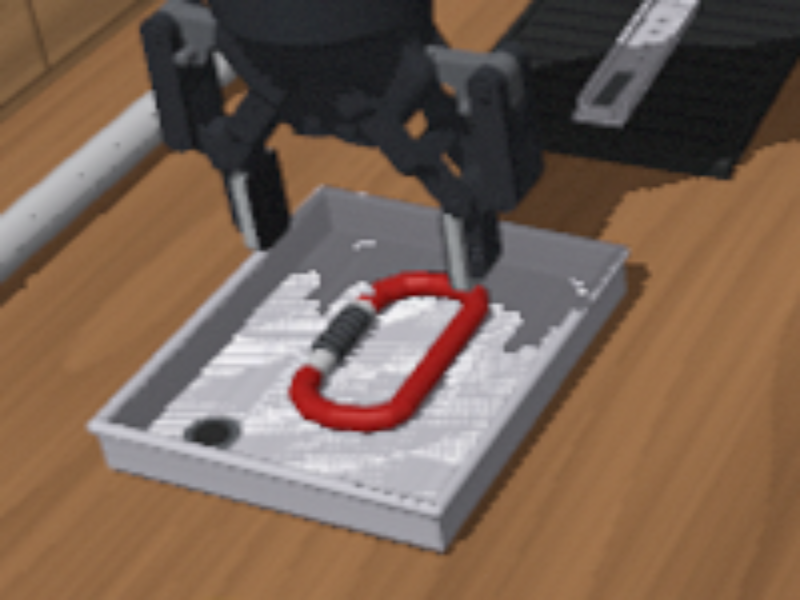

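Request:
move_arm --pt "-0.001 -0.0015 0.02 0 0 0 0.9" --pt "-0.001 -0.0015 0.032 0 0 0 0.9" --pt "-0.001 -0.0015 0.0375 0 0 0 0.9" --pt "-0.001 -0.0015 0.0385 0 0 0 0.85" --pt "-0.001 -0.0015 0.0385 0 0 0 0.78" --pt "-0.001 -0.0015 0.0385 0 0 0 0.74" --newtons 25

```text
time: 20.75
eef_pos: [0.6847, 0.1074, 0.0124]
eef_rot: [-0.002, 0.698, 0.716, 0.002]
wrist_force: [0.6, 0.3, -0.0]
grip_width: 0.0629
```

Request:
move_arm --pt "0 0 0.0005 0 0 0 0.65" --pt "0 0 0.0005 0 0 0 0.5" --pt "0 0 0.0005 0 0 0 0.3" --pt "0 0 0.0005 0 0 0 0.3" --pt "0 0 0.0005 0 0 0 0.3" --newtons 30

```text
time: 21.38
eef_pos: [0.6853, 0.1075, 0.013]
eef_rot: [-0.001, 0.698, 0.716, 0.003]
wrist_force: [-0.6, 0.6, 5.1]
grip_width: 0.0503
```

```bash
python3 - <<'E'
from h import *
f=optics.grab_frame("side"); 
cv2.imwrite("pics/s6.png",cv2.resize(f["img"][180:340,120:320],(800,600*16//15-40))[:,:,::-1])
go(.684,.107,.013,91)
E
```

```text
t 21.43 pos [0.6853 0.1075 0.013 ] grip 0.0501 F [-0.8 -1.5  5.5]
d mm [-0.5 -1.3 -0.1] rot [ 0.1 -0.3  0.4] dist 1
```

View pics/s6.png

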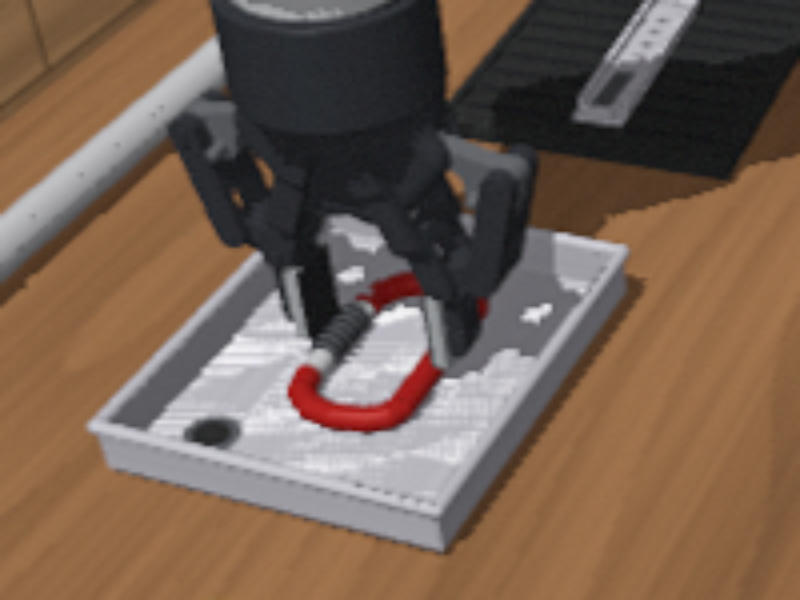

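Request:
move_arm --pt "0 0 -0.005 0 0 0 0.2" --pt "0 0 -0.012 0 0 0 0.2" --pt "0 0 -0.02 0 0 0 0.2" --pt "0 0 -0.025 0 0 0 0.2" --pt "0 0 -0.025 0 0 0 0.2" --newtons 40

```text
time: 22.05
eef_pos: [0.6858, 0.1075, 0.0387]
eef_rot: [-0.001, 0.698, 0.716, 0.003]
wrist_force: [-0.5, 0.1, -0.8]
grip_width: 0.0493
```

```bash
python3 - <<'E'
from h import *
f=optics.grab_frame("side"); 
cv2.imwrite("pics/s7.png",cv2.resize(f["img"][180:340,120:320],(800,600*16//15-40))[:,:,::-1])
go(.684,.107,.15,91)
E
```

```text
t 22.1 pos [0.6854 0.1074 0.0383] grip 0.0494 F [0.1 0.  0.5]
d mm [   0.3   -1.2 -111.7] rot [ 0.1 -0.3  0.4] dist 112
```

View pics/s7.png

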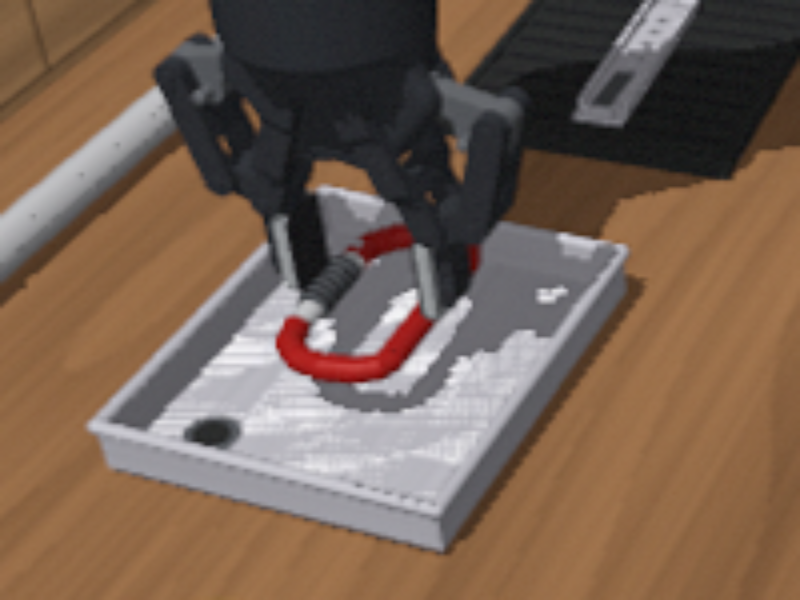

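Request:
move_arm --pt "0 0 -0.015 0 0 0 0.2" --pt "0 0 -0.045 0 0 0 0.2" --pt "0 0 -0.08 0 0 0 0.2" --pt "0 0 -0.1 0 0 0 0.2" --pt "0 0 -0.1 0 0 0 0.2"

```text
time: 22.72
eef_pos: [0.687, 0.1072, 0.141]
eef_rot: [0.0, 0.698, 0.716, 0.005]
wrist_force: [-0.7, 0.1, -2.1]
grip_width: 0.0497
```

```bash
python3 - <<'E'
from h import *
go(.443,.296,.14,93)
E
```

```text
t 22.73 pos [0.687  0.1072 0.141 ] grip 0.0497 F [-0.7  0.1 -2.1]
d mm [ 194.8 -239.2    0.6] rot [ 0.4 -0.4 -1.6] dist 308
```

Request:
move_arm --pt "0.013 -0.016 0 0 0 0 0.2" --pt "0.039 -0.048 0 0 0 0 0.2" --pt "0.065 -0.08 0 0 0 0 0.2" --pt "0.091 -0.112 0 0 0 0 0.2" --pt "0.117 -0.144 0 0 0 -1 0.2" --pt "0.143 -0.176 0 0 0 -1 0.2" --pt "0.169 -0.208 0 0 0 -1.6 0.2" --pt "0.195 -0.239 0 0.4 -0.4 -1.6 0.2" --pt "0.195 -0.239 0 0.4 -0.4 -1.6 0.2" --pt "0.195 -0.239 0 0.4 -0.4 -1.6 0.2"

```text
time: 23.98
eef_pos: [0.4416, 0.2958, 0.1394]
eef_rot: [0.0, 0.688, 0.726, -0.001]
wrist_force: [0.0, 0.0, 0.4]
grip_width: 0.0497
```

```bash
python3 - <<'E'
from h import *
go(.443,.296,.024,93)
f=optics.grab_frame("side"); 
cv2.imwrite("pics/s8.png",cv2.resize(f["img"][240:480,200:440],(600,600))[:,:,::-1])
E
```

```text
t 23.98 pos [0.4416 0.2958 0.1394] grip 0.0497 F [0.  0.  0.4]
d mm [  0.4   1.6 115.4] rot [-0.1  0.1  0.1] dist 115
```

View pics/s8.png

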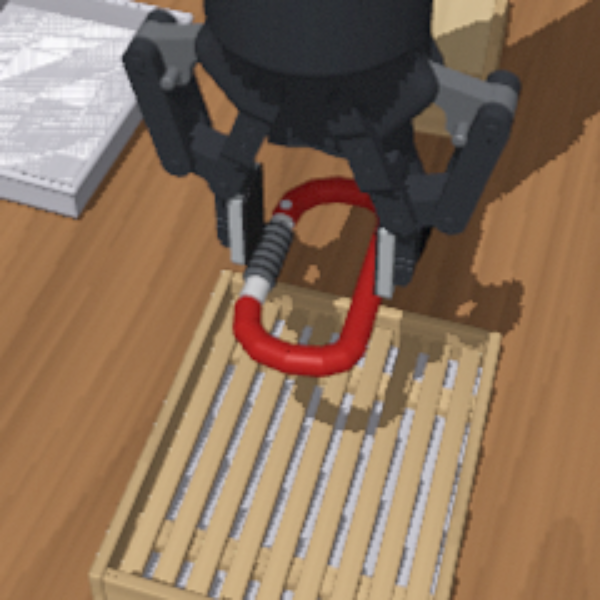

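Request:
move_arm --pt "0 0.001 0.035 0 0 0 0.2" --pt "0 0.001 0.07 0 0 0 0.2" --pt "0 0.001 0.09 0 0 0 0.2" --pt "0 0.001 0.105 0 0 0 0.2" --pt "0 0.001 0.112 0 0 0 0.2" --pt "0 0.001 0.115 0 0 0 0.2" --pt "0 0.001 0.115 0 0 0 0.2" --pt "0 0.001 0.115 0 0 0 0.2"

```text
time: 25.02
eef_pos: [0.4441, 0.2955, 0.0254]
eef_rot: [0.001, 0.688, 0.725, -0.0]
wrist_force: [-0.4, -0.6, -1.1]
grip_width: 0.0493
```

Request:
move_arm --pt "0 0 0.0015 0 0 0 0.2" --pt "0 0 0.003 0 0 0 0.2" --pt "0 0 0.003 0 0 0 0.2"

```text
time: 25.4
eef_pos: [0.4445, 0.2957, 0.0231]
eef_rot: [0.001, 0.688, 0.725, -0.0]
wrist_force: [-0.8, -0.9, 4.8]
grip_width: 0.0496
```

Contact felt at the expected height (+4.8 N); opening gently.

Request:
move_arm --pt "0 0 0 0 0 0 0.65" --pt "0 0 0 0 0 0 0.75" --pt "0 0 0 0 0 0 0.8" --pt "0 0 0 0 0 0 0.8" --pt "0 0 -0.02 0 0 0 0.8" --pt "0 0 -0.06 0 0 0 0.8" --pt "0 0 -0.1 0 0 0 0.8" --pt "0 0 -0.13 0 0 0 0.7" --pt "0 0 -0.13 0 0 0 0.6"

```text
time: 26.52
eef_pos: [0.4467, 0.2978, 0.1576]
eef_rot: [0.002, 0.688, 0.725, 0.004]
wrist_force: [1.4, -0.2, -0.2]
grip_width: 0.0512
```

```bash
python3 - <<'E'
from h import *
o=look(things=["bar_center","carabiner_center"],z=dict(carabiner_center=.024))
f=o["side"]; 
cv2.imwrite("pics/s9.png",f["img"][:,:,::-1])
go(.683,-.136,.14,94)
E
```

```text
top bar_center 0.95 [372, 183] x y L W ang: (683, -137, 119, 26, -85.7)
top carabiner_center 0.77 [169, 213] x y L W ang: (681, 277, 95, 50, 36.7)
top carabiner_center 0.69 [170, 334] x y L W ang: (445, 295, 97, 56, -86.8)
side bar_center 0.73 [270, 205] x y L W ang: (687, -103, 69, 22, -66.6)
side carabiner_center 0.86 [149, 359] x y L W ang: (675, 294, 93, 57, 39.0)
side carabiner_center 0.69 [327, 420] x y L W ang: (444, 294, 100, 55, -88.0)
t 26.82 pos [0.4434 0.2952 0.1518] grip 0.0511 F [-0.3  0.4 -1. ]
d mm [-443.1  216.7   12.6] rot [-0.1  0.1 -1. ] dist 493
```

View pics/s9.png

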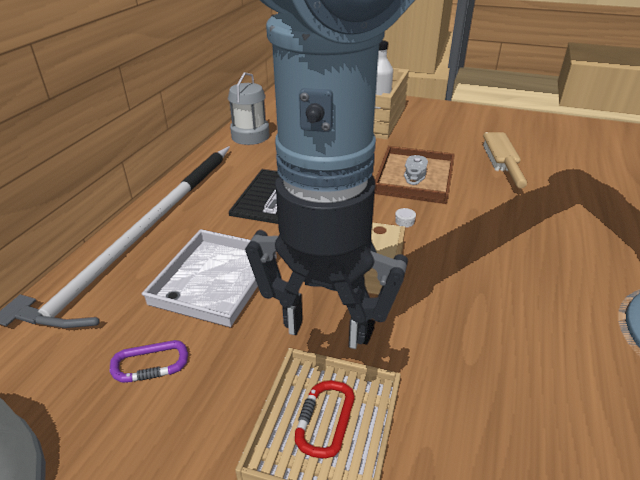

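The red carabiner lies flat on the rack at (444,295) mm (pixel ≈(326,420)). Now the bar on the mat at (683,-137) mm.

Request:
move_arm --pt "-0.03 0.015 0 0 0 0 0.6" --pt "-0.08 0.039 0 0 0 0 0.6" --pt "-0.13 0.064 0 0 0 0 0.6" --pt "-0.18 0.088 0 0 0 0 0.6" --pt "-0.23 0.113 0 0 0 0 0.6" --pt "-0.28 0.137 0 0 0 0 0.6" --pt "-0.33 0.161 0 0 0 0 0.6" --pt "-0.38 0.186 0 0 0 -1 0.6" --pt "-0.42 0.206 0 0 0 -1 0.6" --pt "-0.443 0.217 0 0 0 -1 0.6"

```text
time: 28.08
eef_pos: [0.6831, -0.1399, 0.1508]
eef_rot: [-0.0, 0.683, 0.73, -0.003]
wrist_force: [-0.8, 0.4, -1.3]
grip_width: 0.0509
```

```bash
python3 - <<'E'
from h import *
go(.683,-.137,.013,94)
E
```

```text
t 28.07 pos [ 0.6831 -0.1399  0.1508] grip 0.0509 F [-0.8  0.4 -1.3]
d mm [  3.4   0.6 137.8] rot [-0.2  0.2 -0.2] dist 138
```

Request:
move_arm --pt "0.002 0.0005 0.045 0 0 0 0.6" --pt "0.0035 0.0005 0.09 0 0 0 0.6" --pt "0.0035 0.0005 0.12 0 0 0 0.6" --pt "0.0035 0.0005 0.134 0 0 0 0.6" --pt "0.0035 0.0005 0.137 0 0 0 0.6" --pt "0.0035 0.0005 0.138 0 0 0 0.4" --pt "0.0035 0.0005 0.138 0 0 0 0" --pt "0.0035 0.0005 0.138 0 0 0 0" --pt "0.0035 0.0005 0.138 0 0 0 0" --pt "0.0035 0.0005 0.138 0 0 0 0" --newtons 40

```text
time: 29.32
eef_pos: [0.6844, -0.1371, 0.0146]
eef_rot: [0.001, 0.683, 0.73, -0.002]
wrist_force: [0.6, 0.1, 5.7]
grip_width: 0.0213
```

Request:
move_arm --pt "0 0 -0.01 0 0 0 0" --pt "0 0 -0.04 0 0 0 0" --pt "0 0 -0.08 0 0 0 0" --pt "0 0 -0.118 0 0 0 0" --pt "0 0 -0.118 0 0 0 0"

```text
time: 29.95
eef_pos: [0.6874, -0.137, 0.1373]
eef_rot: [0.005, 0.684, 0.73, 0.001]
wrist_force: [1.3, -0.0, -1.2]
grip_width: 0.0211
```

```bash
python3 - <<'E'
from h import *
go(.681,.112,.13,91)
f=optics.grab_frame("side"); 
cv2.imwrite("pics/s10.png",cv2.resize(f["img"][60:300,140:380],(600,600))[:,:,::-1])
E
```

```text
t 29.95 pos [ 0.6874 -0.137   0.1373] grip 0.0211 F [ 1.3 -0.  -1.2]
d mm [248.9   9.9   5.8] rot [0.4 0.3 2.8] dist 249
```

View pics/s10.png

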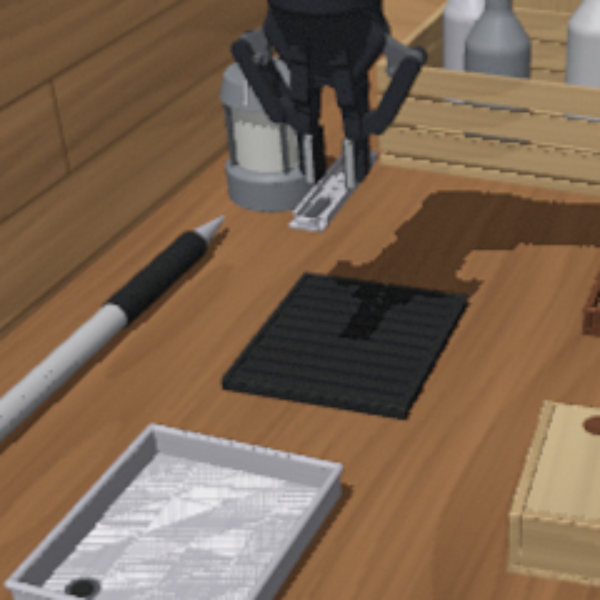

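Request:
move_arm --pt "0.015 0 0 0 0 0 0" --pt "0.045 0.002 0 0 0 0 0" --pt "0.085 0.004 0 0 0 1 0" --pt "0.125 0.005 0 0 0 1 0" --pt "0.165 0.007 0 0 0 2 0" --pt "0.205 0.008 0 0 0 2 0" --pt "0.235 0.01 0 0.4 0.3 2.8 0" --pt "0.249 0.01 0.006 0.4 0.3 2.8 0" --pt "0.249 0.01 0.006 0.4 0.3 2.8 0" --pt "0.249 0.01 0.006 0.4 0.3 2.8 0"

```text
time: 31.25
eef_pos: [0.6788, 0.1096, 0.1263]
eef_rot: [-0.001, 0.702, 0.712, -0.003]
wrist_force: [0.2, -1.1, -2.0]
grip_width: 0.0209
```

```bash
python3 - <<'E'
from h import *
go(.681,.112,.0155,91)
E
```

```text
t 31.25 pos [0.6788 0.1096 0.1263] grip 0.0209 F [ 0.2 -1.1 -2. ]
d mm [  2.6   2.9 110.7] rot [-0.3  0.1 -0.2] dist 111
```

Request:
move_arm --pt "0.002 0.002 0.035 -0.3 0 0 0" --pt "0.002 0.002 0.07 -0.3 0 0 0" --pt "0.002 0.002 0.088 -0.3 0 0 0" --pt "0.002 0.002 0.1 -0.3 0 0 0" --pt "0.002 0.002 0.107 -0.3 0 0 0" --pt "0.002 0.002 0.11 -0.3 0 0 0" --pt "0.002 0.002 0.111 -0.3 0 0 0" --pt "0.002 0.002 0.111 -0.3 0 0 0"

```text
time: 32.25
eef_pos: [0.6807, 0.1116, 0.016]
eef_rot: [0.001, 0.702, 0.712, -0.001]
wrist_force: [-0.6, -0.5, -0.3]
grip_width: 0.0212
```

Request:
move_arm --pt "0 0 0.001 0 0 0 0" --pt "0 0 0.002 0 0 0 0" --pt "0 0 0.002 0 0 0 0"

```text
time: 32.62
eef_pos: [0.6811, 0.1118, 0.0147]
eef_rot: [0.001, 0.702, 0.712, -0.0]
wrist_force: [-1.0, -0.1, 2.1]
grip_width: 0.0214
```

Request:
move_arm --pt "0 0 0.001 0 0 0 0.3" --pt "0 0 0.001 0 0 0 0.5" --pt "0 0 0 0 0 0 0.5" --pt "0 0 0 0 0 0 0.5" --pt "0 0 -0.02 0 0 0 0.5" --pt "0 0 -0.06 0 0 0 0.5" --pt "0 0 -0.1 0 0 0 0.6" --pt "-0.05 0.05 -0.15 0 0 0 0.7" --pt "-0.1 0.1 -0.18 0 0 0 0.7" --pt "-0.1 0.1 -0.18 0 0 0 0.7"

```text
time: 33.88
eef_pos: [0.7853, 0.0095, 0.1999]
eef_rot: [0.004, 0.703, 0.711, 0.001]
wrist_force: [0.2, -0.7, -0.4]
grip_width: 0.0597
```

Request:
move_arm --pt "-0.05 0 0 0 0 0 0.7" --pt "-0.1 0 0 0 0 0 0.7" --pt "-0.1 0 0 0 0 0 0.7" --pt "-0.1 0 0 0 0 0 0.7"

```text
time: 34.38
eef_pos: [0.7865, -0.0902, 0.2014]
eef_rot: [0.004, 0.703, 0.711, 0.002]
wrist_force: [0.9, 0.5, 0.2]
grip_width: 0.0597
```

```bash
python3 - <<'E'
from h import *
o=look(z=dict(carabiner_center=.024,bar_center=.014,pulley_center=.025))
for n in o: cv2.imwrite(f"pics/{n}_end.png",o[n]["img"][:,:,::-1])
E
```

```text
top carabiner_center 0.97 [169, 211] x y L W ang: (681, 277, 98, 53, 35.5)
top carabiner_center 0.93 [170, 335] x y L W ang: (444, 295, 98, 55, -86.3)
top bar_center 0.65 [251, 204] x y L W ang: (679, 111, 120, 28, -88.6)
top wash_pan 0.77 [249, 201] x y L W ang: (682, 114, 166, 144, -89.7)
top drip_rack 0.96 [172, 336] x y L W ang: (443, 295, 172, 142, -86.8)
top store_tray 0.86 [443, 287] x y L W ang: (451, -236, 142, 46, 3.7)
top mat 0.91 [372, 186] x y L W ang: (684, -141, 168, 144, -86.7)
top beech_box 0.67 [322, 298] x y L W ang: (462, -2, 123, 80, -83.5)
side carabiner_center 0.9 [325, 421] x y L W ang: (444, 294, 99, 55, -86.9)
side carabiner_center 0.55 [149, 362] x y L W ang: (675, 294, 93, 54, 33.5)
side bar_center 0.79 [217, 279] x y L W ang: (680, 114, 125, 32, -87.7)
side pulley_center 0.82 [418, 170] x y L W ang: (455, -298, 115, 42, -80.2)
side wash_pan 0.84 [210, 277] x y L W ang: (678, 122, 186, 153, 89.8)
side drip_rack 0.83 [317, 413] x y L W ang: (441, 303, 175, 143, -86.8)
side store_tray 0.82 [415, 174] x y L W ang: (453, -287, 210, 143, -85.8)
side clip 0.94 [363, 332] x y L W ang: (440, 153, 45, 26, -88.9)
side beech_box 0.97 [376, 260] x y L W ang: (458, 25, 168, 79, -83.3)
```

View pics/side_end.png

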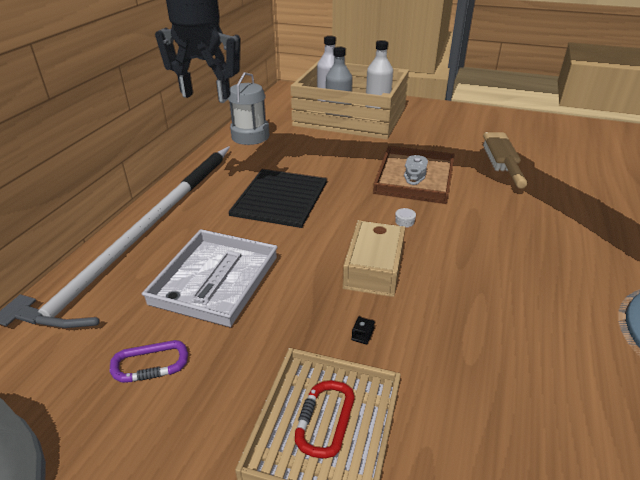

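View pics/top_end.png

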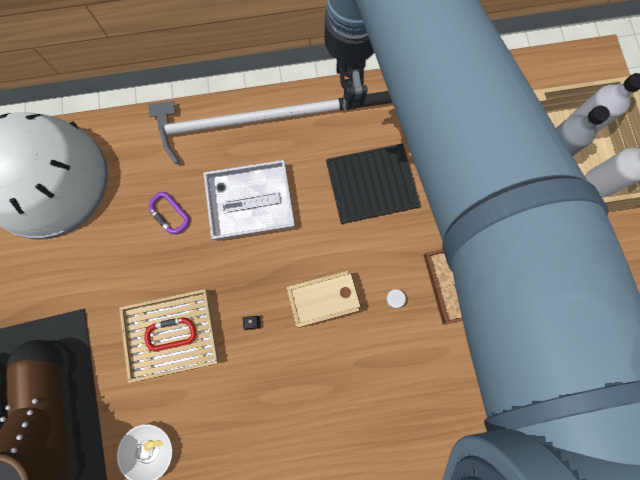

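```bash
python3 - <<'E'
from h import *
s=monitor.observe(); print(s["time"],np.abs(s["qvel"]).max(),s["wrist_force"])
print(env.sign_off())
E
```

```text
35.375 0.00172431587477336 [0.124104   0.41146862 0.20912704]
the job is handed in; nothing more can be done
None
```

I moved all three pieces to their places and handed the job in at 35.4 s. The bar waited on the mat while the pulley went to the storage tray and the carabiner to the drip rack; then the bar went into the wash pan.

**Where the pieces ended up:** the last pictures show each one lying flat near the middle of its place:

| Piece | Place | Piece centre (mm) | Place centre (mm) |
|---|---|---|---|
| Pulley | Storage tray | (455, -298) | (455, -300) |
| Carabiner (red) | Drip rack | (444, 295) | (443, 295) |
| Crampon bar | Wash pan | (680, 112) | (682, 114) |

- **Left alone:** the beech box and clip measured the same as at the start, within about 2 mm, and I didn't go near the purple carabiner. The arm was clear and still at about 200 mm height.
- **Limits of the last checks:**
  - The arm hid the pulley and most of the storage tray from the top camera, so the final pulley check is from the side camera. Both cameras put it at (455, -299) just after it was set down.
  - In the last top picture the network didn't report the clip and misread the half-hidden tray. The side camera saw the clip, and the tray is fixed.
- **While gripping:** the fingertips reach about 4–5 mm past the tool point when nearly shut. They touched lightly when gripping and setting down, up to about 6 N at the wrist, well below the limits.

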